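# Seat a notched milling jar on its keyed drive and bolt it in

### The arm

A 6-joint arm with a two-finger parallel gripper is mounted at the origin on a cart in front of the work surface, level with it; the furniture and walls round the work are solid. World frame = base frame: x ahead of the robot, y to its left, z up, the work surface at z = 0. Lengths are in m, angles in rad, forces in N, time in s.
With the tool pointing down it reaches from about 0.35 to 0.85 m from the base axis. Payload 8.1 kg.
Tool frame: the origin (TCP) lies midway between the tips of the shut fingers; the grasp point (between the pads) lies robot.grip_depth behind it (robot.grip_depth is the distance from the TCP to the grasp point, in m); z points along the fingers, y is the line along which they close (so a half turn about z gives the same grasp; the last joint's range is limited). The gripper opens to 93 mm and grips with 3 to 60 N. Pads are 15 mm wide; open, the fingers measure 128 mm over their backs; the gripper's body (75 mm by 188 mm) begins 65 mm behind the grasp point.
Start: joints at [1.149, 0.13, 1.488, -0, 1.523, -0.085], TCP at [0.198, 0.566, 0.199] pointing down, gripper open.
Joint ranges: [-2.96, 2.96], [-0.89, 2.26], [0.02, 2.5], [-1.34, 4.48], [0, 2.73], [-2.66, 2.66]. Speed limits (rad/s): [2.39, 2.39, 2.79, 3.14, 3.14, 3.14].

### API

Orientations are given as a rotation vector (axis times angle).
In Python, from plant import robot gives the robot as it stands.
- The arm moves only by the tool carry_out, never from a script. Its argument "rows" is a list of rows, each a list of 6 numbers: the shift along the tool's x, y, z in m, then the turn, a rotation vector about the tool's x, y, z in degrees. A call has 1 to 12 rows; each row is the pose to reach, as a shift and turn from the pose commanded when the call began, along the tool's axes at that moment; what a row does not reach only later rows make up. A row lasts 1/8 s, in which the tool goes at most 62.5 mm and 10.7 degrees, less where a joint would pass 70% of its speed; a pose out of reach is approached as far as the arm can. A call with a gripper value outside its range is refused whole. "jaw" is the closure in counts, from 0 (fully open) to 255 (shut), set as the call begins (left out, the last holds). The fingers move at their own pace and stop on an object; "force" is the grip in N (left out, the last holds). Time passes only in rows, so rows that repeat a pose let the fingers close. It gives the time, the measured TCP pose, the force, the opening and the grip force at its end, in the units of the state.
- robot.read_state(): the state, without advancing time (a new reading comes with each control period).
- robot.read_camera(name): name is "scene" or "top" or "wrist"; returns the picture (420x560x3 uint8, red, green, blue); there is no depth.
- robot.camera_model(name): a dict with "fx", "fy", "cx", "cy" (pixels), "dist" ([k1, k2, p1, p2, k3] as OpenCV has them; the pictures are not rectified), "R" (3x3) and "t" (3): a world point X has camera coordinates R X + t; the wrist camera has in their place "mount" (4x4, takes a point from camera to tool coordinates, whose origin is the TCP and whose axes are the flange's). Camera axes: x right, y down, z forward; pixel columns grow to the right and rows downward; lengths in m; the calibration is good to about 2 mm. A picture is of the moment at which its call begins: read the wrist's pose just before it. camera_model takes no time and is no camera call.
- robot.close_job(): hands the job in; it is judged then, once.
Trained networks look in the newest picture that a camera, given by its name, has taken for a name from the list of things; names that differ only in an ending like _2 or _b are one class to them, and where a whole thing is asked for, a point or a joint stands for the part that bears it (a point fixed in the world has none). Each returns a list of dicts, best first, with "conf" (0 to 1); they miss things now and then, are a little off and sometimes report something else, mostly with a low value. They report only what shows in the picture. A call takes as long as a camera call.
- robot.outline_of(camera, target): "pixels" (420x560 bool, what is visible of it) and "pixel" ([column, row] in pixels, amid what is visible of it).
The state is a dict: "t": time; "q": joint angles; "dq": joint speeds; "joint_torque": joint torques, N m; "tool_pos": TCP position; "orientation": TCP orientation; "force": force on the tool from outside, world axes, zero at the start; "wrist_torque": the same for the moment, N m; "opening": finger opening in m; "gripper_force": force on a finger pad.
Only numpy, scipy, OpenCV 4.12 (cv2) and the standard library are available. Lean on these libraries where they do the work, as an engineer would, in place of code of your own. Each camera call takes 0.05 s, during which the arm holds its last target. There are 200 camera calls.

### The job

Put the blue-capped milling jar into the round nest of the grey drive unit: the key in the nest floor has stopped somewhere within about 45 degrees of the yellow mark, so feel for it with light pressure, turning the jar until its foot notch (under the white line) drops over the key and the jar stands fully home; never force it. Then let go and slide the red-tabbed bolt fully shut over the jar's flange. Leave the other things on the bench where they are.

Things in the scene. Friction and masses are not known exactly. Their poses are not given: they have to be found in the camera images.
- jar: Closed steel milling jar with blue cap, 84 mm tall, 0.3 to 0.45 kg. Origin: centre of its underside; z up. Foot flange 60 mm across, z 0 to 17 mm; above it a plain cylinder 44 mm across (steel to z 64, cap from there to z 84 mm), to be gripped at any angle. The underside is flat but for one notch at the jar's own -x side; a white line up the side and across the cap stands over it.
- jar_notch (a point): Middle of the jar's notch mouth, 29 mm out along the jar's own -x, 5 mm above the underside. The notch is 9.2 mm wide, 10 mm deep, open below, and runs from 11 mm off the jar's axis out through the rim.
- drive_station: Low grey drive unit of a bead mill, fixed, 130 mm (own x) by 150 mm (own y from -99 to +51 mm), deck 34 mm high. Origin: on the nest's axis at bench level; z up. Nest on the deck: aluminium ring, bore 63 mm, 80 mm across outside, straight to 11 mm above the nest floor, then a 45 degree lead-in to 15 mm above it. A yellow deck mark lies on its own -x side of the nest.
- nest_floor (a point): Centre of the nest floor, 37 mm above the bench, axes as the station's. On it stands one fixed dark key: radial bar 7 mm wide, 8 mm high, 14 to 26 mm off the axis. Its direction is not measured: within 0.75 rad either way of the station's -x. Off the key a jar rests 8 mm up; with its notch within about 0.05 rad of the key it drops to the floor. Keep jar on station or key under 40 N.
- bolt (a joint): Slide of the retaining bolt, m: 0 drawn back, 0.0155 shut; moves along the station's own +y, towards the nest axis, about 2 N of friction, no spring. Its steel tongue (18 mm wide, 55 to 62 mm above the bench, tip 40 mm off the axis drawn back, 24.5 mm shut) then lies over the flange of a jar that is fully home, 1 mm to spare; a jar standing on the key blocks it.
- bolt_tab (a point): Centre of the bolt's upright red tab: 30 mm (station x) by 10 mm (station y) by 30 mm tall, top about 91 mm above the bench; at the station's own y = -70 mm when drawn back. Push its outer (-y) face or pinch it across y from above.
- amber_jar: Bystander: small brown screw-top jar, 49 mm across, 76 mm tall; origin under its centre.
- white_bottle: Bystander: white screw-top bottle, 71 mm across, 83 mm tall; origin under its centre.
- spare_disc: Bystander: toothed dispersing disc, 62 mm across, lying flat.
- viscosity_cup: Bystander: white cup with a conical top, 72 mm across, 67 mm tall.
- disperser: Fixed equipment: tall disperser, motor head over a pot, on blue legs; legs, pot and boards lie between world y = 0 and 0.55 m, from x = 0.48 m on. Carry tool and jar round in front of it. Origin: on the bench under its middle.
- film_applicator: Bystander: steel frame, 50 x 84 x 22 mm, lying flat.

How it is judged:
On the way:
1. the jar stands fully home over the key while the bolt is still drawn back (z of jar in the frame of nest_floor between -0.003 and 0.002 m and horizontal distance between jar and nest_floor below 0.004 m and angle between jar's own z axis and vertical below 0.05 rad and value of joint bolt below 0.006 m), for 0.2 s.
At the end, for the whole second after the job is handed in: The jar stands upright (within 0.05 rad) in the nest, its underside within 2 mm of the nest floor and within 4 mm of the nest axis, at rest, and the bolt is shut to more than 12.5 mm of its 15.5 mm (z of jar in the frame of nest_floor between -0.003 and 0.002 m and horizontal distance between jar and nest_floor below 0.004 m and angle between jar's own z axis and vertical below 0.05 rad and value of joint bolt above 0.0125 m and linear speed of jar below 0.01 m/s); the robot touches nothing.
It fails at once if the jar is forced: more than 40 N between the jar and the drive station, its nest or its key (contact force between jar and drive_station above 40 N).
It fails at once if a bystander is moved by more than 30 mm or tipped over (distance of any of amber_jar, white_bottle, spare_disc, viscosity_cup, film_applicator from where it was at the start of the episode above 0.03 m or angle between any of amber_jar, white_bottle, spare_disc, viscosity_cup, film_applicator's own z axis and vertical above 0.35 rad).
It also fails if it takes over 72 s, if anything falls off the work surface, if the arm or the gripper's body presses on something with over 40 N, if the wrist force passes 120 N, or if a joint passes its speed limit or range.

## Working session

There is one attempt and no reset: what is moved stays moved. The work goes in short steps, Python scripts to look and compute and a tool call to move; the robot and the scene stay as the last step left them, time stands still between calls to the robot, and variables do not carry over. Pictures are saved under pics/ and viewed, at most 10 in all, crops included, and the job is handed in when it is done.

Besides the shell and the picture viewer there is one more tool, called after ">>>" by a JSON object that holds its "fn" and its "kwargs", one argument or row to a line. carry_out: Moves the arm, as the interface text tells. Its arguments: {"type":"object","properties":{"rows":{"type":"array"},"jaw":{"type":"number"},"force":{"type":"number"}},"required":["rows"]}

```bash
ls; mkdir -p pics
python3 - <<'E'
from plant import robot
import cv2,numpy as np
s=robot.read_state();print({k:np.round(v,3) for k,v in s.items()},robot.grip_depth)
for n in("scene","top"):
    im=robot.read_camera(n);cv2.imwrite(f"pics/{n}0.png",im[...,::-1])
    m=robot.camera_model(n);print(n,{k:np.round(v,3).tolist() for k,v in m.items()})
    for t in("jar","drive_station","bolt_tab","amber_jar","white_bottle"):
        o=robot.outline_of(n,t);print(t,[(round(x["conf"],2),np.round(x["pixel"]).tolist(),int(x["pixels"].sum())) for x in o[:2]])
print(np.round(robot.camera_model("wrist")["mount"],3).tolist())
E
```

```text
pics
{'t': np.float64(0.0), 'q': array([ 1.149,  0.131,  1.489,  0.   ,  1.523, -0.085]), 'dq': array([ 0.001, -0.   ,  0.002, -0.   ,  0.001, -0.001]), 'joint_torque': array([-0.0000e+00, -5.5983e+01, -4.9178e+01,  7.7000e-02,  3.5000e-02,
       -0.0000e+00]), 'tool_pos': array([0.198, 0.566, 0.198]), 'orientation': array([-5.260e-01, -3.097e+00,  3.000e-03]), 'force': array([-0.347, -0.356, -0.599]), 'wrist_torque': array([-0.017,  0.025,  0.007]), 'gripper_force': np.float64(0.0), 'opening': np.float64(0.093)} 0.0188
scene {'fx': 453.938, 'fy': 453.938, 'cx': 285.134, 'cy': 212.493, 'dist': [-0.069, 0.0, 0.0, 0.0, 0.0], 'R': [[0.868, -0.497, -0.001], [-0.345, -0.603, -0.719], [0.357, 0.625, -0.695]], 't': [-0.48, 0.231, 1.265]}
jar []
drive_station [(0.67, [312.0, 255.0], 1996), (0.26, [237.0, 215.0], 425)]
bolt_tab [(0.67, [317.0, 254.0], 83), (0.15, [323.0, 318.0], 501)]
amber_jar [(0.7, [328.0, 319.0], 487)]
white_bottle [(0.56, [219.0, 188.0], 585)]
top {'fx': 485.98, 'fy': 485.98, 'cx': 278.487, 'cy': 207.817, 'dist': [-0.001, 0.0, 0.0, 0.0, 0.0], 'R': [[0.01, -1.0, 0.016], [-0.984, -0.013, -0.177], [0.178, -0.014, -0.984]], 't': [-0.028, 0.58, 1.262]}
jar [(0.66, [231.0, 266.0], 431)]
drive_station [(0.77, [328.0, 222.0], 2568)]
bolt_tab [(0.56, [342.0, 218.0], 118)]
amber_jar [(0.81, [409.0, 254.0], 366)]
white_bottle [(0.59, [181.0, 261.0], 684)]
[[-0.0, -0.97, -0.243, 0.066], [1.0, -0.0, -0.0, 0.0], [0.0, -0.243, 0.97, -0.186], [0.0, 0.0, 0.0, 1.0]]
```

Run:
```python
import cv2
a=cv2.imread("pics/top0.png");cv2.imwrite("pics/top0c.png",cv2.resize(a[150:330,150:440],None,fx=2.7,fy=2.7,interpolation=cv2.INTER_CUBIC))
```

```text
(no output)
```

View pics/top0c.png

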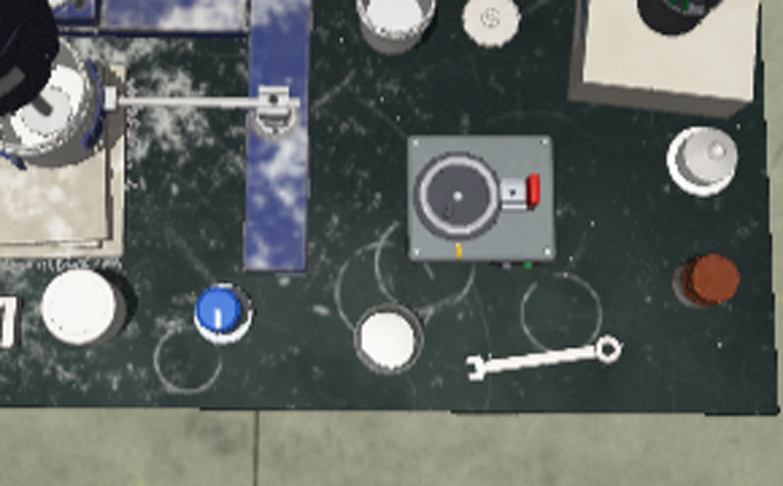

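View pics/scene0.png

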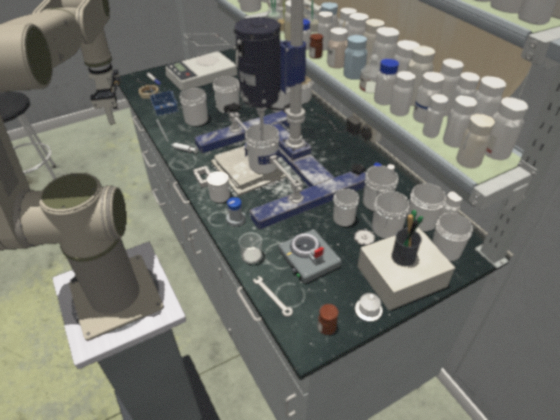

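The top view shows the jar at (230,265) with its white line facing the robot (-x). The nest is at (320,222), the yellow mark is on its -x side at about (320,243), and the red tab is at (348,220). Station axes are roughly world axes.

```bash
cat > h.py <<'E'
from plant import robot
import cv2,numpy as np
from scipy.spatial.transform import Rotation as Ro
def cam(name,s=None):
    m=robot.camera_model(name);K=np.array([[m["fx"],0,m["cx"]],[0,m["fy"],m["cy"]],[0,0,1]])
    if name=="wrist":
        M=m["mount"];M=np.array(M);T=np.eye(4);T[:3,:3]=Ro.from_rotvec(s["orientation"]).as_matrix();T[:3,3]=s["tool_pos"]
        W=np.linalg.inv(T@M);R,t=W[:3,:3],W[:3,3]
    else:R,t=np.array(m["R"]),np.array(m["t"])
    return K,np.array(m["dist"]),R,t
def ray(name,px,z,s=None):
    K,d,R,t=cam(name,s);p=cv2.undistortPoints(np.array(px,float).reshape(-1,1,2),K,d)[:,0]
    D=np.c_[p,np.ones(len(p))]@R;c=-R.T@t
    return c+D*((z-c[2])/D[:,2])[:,None]
def proj(name,X,s=None):
    K,d,R,t=cam(name,s);return cv2.projectPoints(np.array(X,float).reshape(-1,1,3),cv2.Rodrigues(R)[0],t,K,d)[0][:,0]
E
python3 - <<'E'
from h import *
f=lambda x,y:(150+x/2.7,150+y/2.7)
for n,p,z in(("cap",f(217,310),.084),("nest",f(458,195),.052),("mark",f(458,251),.034),("tab",f(533,190),.09),("line",f(217,320),.084),("amber",f(712,278),.076),("white",f(80,305),.083),("clear",f(388,340),.06)):
    print(n,ray("top",[p],z).round(3))
s=robot.read_state();print(Ro.from_rotvec(s["orientation"]).as_matrix().round(3).tolist())
E
```

```text
cap [[0.424 0.102 0.084]]
nest [[ 0.542 -0.132  0.052]]
mark [[ 0.488 -0.134  0.034]]
tab [[ 0.542 -0.201  0.09 ]]
line [[0.414 0.102 0.084]]
amber [[ 0.46  -0.376  0.076]]
white [[0.427 0.233 0.083]]
clear [[ 0.398 -0.062  0.06 ]]
[[-0.944, 0.331, -0.0], [0.331, 0.944, 0.0], [0.0, 0.0, -1.0]]
```

>>> {"fn": "carry_out", "kwargs": {
  "rows": [
    [-0.037, -0.036, 0, 0, 0, 7],
    [-0.073, -0.073, 0, 0, 0, 14],
    [-0.11, -0.109, 0, 0, 0, 21],
    [-0.147, -0.145, 0, 0, 0, 28],
    [-0.184, -0.182, 0, 0, 0, 35],
    [-0.22, -0.218, 0, 0, 0, 42],
    [-0.257, -0.254, 0, 0, 0, 49],
    [-0.294, -0.29, 0, 0, 0, 56.5],
    [-0.33, -0.327, 0, 0, 0, 63.6],
    [-0.367, -0.363, 0, 0, 0, 70.7],
    [-0.367, -0.363, 0, 0, 0, 70.7],
    [-0.367, -0.363, 0, 0, 0, 70.7]
  ],
  "jaw": 0,
  "force": 25
}}

```text
t: 2.1
tool_pos: [0.4245, 0.1027, 0.1987]
orientation: [-2.221, -2.222, -0.0]
force: [-0.9, 0.6, 0.7]
opening: 0.0929
gripper_force: 0.0
```

Run:
```python
from h import *
s=robot.read_state();im=robot.read_camera("wrist")
print(s["t"],s["tool_pos"].round(4),Ro.from_rotvec(s["orientation"]).as_matrix().round(3).tolist(),s["q"].round(3))
o=robot.outline_of("wrist","jar");print([(x["conf"],x["pixel"]) for x in o])
hsv=cv2.cvtColor(im,cv2.COLOR_RGB2HSV)
b=cv2.inRange(hsv,(100,130,60),(125,255,255))
n,l,st,c=cv2.connectedComponentsWithStats(b);print([(st[i].tolist(),c[i].round(1)) for i in range(1,n) if st[i,4]>200])
cv2.imwrite("pics/w1.png",im[...,::-1])
```

```text
2.1 [0.4245 0.1027 0.1987] [[-0.0, 1.0, -0.0], [1.0, 0.0, 0.0], [0.0, -0.0, -1.0]] [ 1.190e-01 -3.270e-01  1.915e+00  1.000e-03  1.553e+00  1.190e-01]
[(0.86, [279.5, 193.3]), (0.55, [265.0, 7.2])]
[([256, 179, 42, 43, 1270], array([277.5, 200. ])), ([391, 205, 76, 7, 264], array([428.9, 207.8]))]
```

View pics/w1.png

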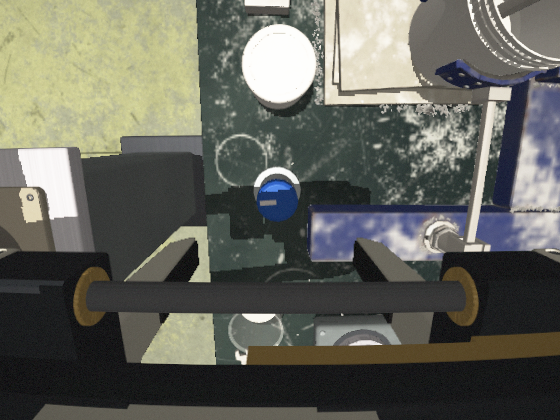

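Run:
```python
from h import *
s=robot.read_state();im=cv2.imread("pics/w1.png")[...,::-1]
hsv=cv2.cvtColor(im.copy(),cv2.COLOR_RGB2HSV)
m=np.zeros((420,560),np.uint8);m[170:230,245:305]=1
b=cv2.inRange(hsv,(100,130,60),(125,255,255))*m
g=im.copy()
w=(cv2.inRange(hsv,(0,0,120),(180,90,255))*m)
w[:192]=0;w[212:]=0;w[:,:258]=0;w[:,282:]=0
ys,xs=np.nonzero(w);P=ray("wrist",np.c_[xs,ys],.084,s);print(len(xs),P.min(0),P.max(0),P.mean(0))
v=np.linalg.svd(P[:,:2]-P[:,:2].mean(0))[2][0];print("line dir deg",np.degrees(np.arctan2(v[1],v[0])))
# cap top circle fit: upper contour / compare model
best=None
hull=cv2.convexHull(np.argwhere(b)[:,::-1].astype(np.int32))
fill=np.zeros_like(b);cv2.fillConvexPoly(fill,hull,1)
a=np.linspace(0,2*np.pi,60)
from scipy.optimize import minimize
def cost(c):
    pts=np.r_[[[c[0]+.022*np.cos(t),c[1]+.022*np.sin(t),z] for z in(.064,.084) for t in a]]
    q=np.zeros((1680,2240),np.uint8);cv2.fillConvexPoly(q,cv2.convexHull((proj("wrist",pts,s)*4+1.5).astype(np.int32)),1)
    F=cv2.resize(fill,(2240,1680),interpolation=cv2.INTER_NEAREST)
    return (q!=F).sum()/16
r=minimize(cost,[.4245,.1027],method="Nelder-Mead",options=dict(initial_simplex=[[.4245,.1027],[.43,.1027],[.4245,.108]],xatol=2e-4,fatol=1));print(r.x,r.fun)
print("leg corner",ray("wrist",[[310,207]],.03,s),ray("wrist",[[310,240]],.03,s))
```

```text
57 [0.4087414  0.10279074 0.084     ] [0.4243164  0.10600197 0.084     ] [0.41636406 0.10448071 0.084     ]
line dir deg 3.2745807531245497
[0.4262289  0.10508219] 75.375
leg corner [[0.46729988 0.08700334 0.03      ]] [[0.46861803 0.04414382 0.03      ]]
```

>>> {"fn": "carry_out", "kwargs": {
  "rows": [
    [0.002, 0.001, 0, 0, 0, 0],
    [0.002, 0.001, 0.03, 0, 0, 0],
    [0.002, 0.001, 0.07, 0, 0, 0],
    [0.002, 0.001, 0.11, 0, 0, 0],
    [0.002, 0.001, 0.14, 0, 0, 0],
    [0.002, 0.001, 0.158, 0, 0, 0],
    [0.002, 0.001, 0.158, 0, 0, 0]
  ],
  "jaw": 63
}}

```text
t: 3.08
tool_pos: [0.4239, 0.1051, 0.0392]
orientation: [-2.218, -2.222, 0.004]
force: [-0.6, 0.1, -0.4]
opening: 0.0698
gripper_force: 0.0
```

>>> {"fn": "carry_out", "kwargs": {
  "rows": [
    [0, 0, 0, 0, 0, 0],
    [0, 0, 0, 0, 0, 0],
    [0, 0, 0, 0, 0, 0],
    [0, 0, 0, 0, 0, 0],
    [0, 0, 0, 0, 0, 0],
    [0, 0, 0, 0, 0, 0]
  ],
  "jaw": 255,
  "force": 25
}}

```text
t: 3.82
tool_pos: [0.4262, 0.1045, 0.0414]
orientation: [2.221, 2.221, 0.002]
force: [-1.9, 0.8, 6.3]
opening: 0.0435
gripper_force: 25.0
```

>>> {"fn": "carry_out", "kwargs": {
  "rows": [
    [0, 0, -0.03, 0, 0, 0],
    [0, 0, -0.08, 0, 0, 0],
    [0, 0, -0.13, 0, 0, 0],
    [-0.04, 0.005, -0.15, 0, 0, 0],
    [-0.09, 0.012, -0.15, 0, 0, 0],
    [-0.14, 0.02, -0.15, 0, 0, 0],
    [-0.19, 0.026, -0.15, 0, 0, 0],
    [-0.24, 0.034, -0.15, 0, 0, 0],
    [-0.28, 0.04, -0.15, 0, 0, 0],
    [-0.32, 0.044, -0.15, 0, 0, 0],
    [-0.32, 0.044, -0.15, 0, 0, 0],
    [-0.32, 0.044, -0.15, 0, 0, 0]
  ]
}}

```text
t: 5.32
tool_pos: [0.4691, -0.2151, 0.1897]
orientation: [-2.221, -2.219, 0.0]
force: [-0.5, 0.6, -4.0]
opening: 0.0435
gripper_force: 25.0
```

Run:
```python
from h import *
s=robot.read_state();im=robot.read_camera("wrist")
print(s["t"],s["tool_pos"].round(4),s["orientation"].round(3),s["force"].round(1),s["q"].round(2))
np.save("s2.npy",s,allow_pickle=True)
cv2.imwrite("pics/w2.png",im[...,::-1])
p=proj("wrist",[[.542,-.132,.05]],s)[0];print(p)
```

```text
5.325 [ 0.4691 -0.2151  0.1897] [-2.221 -2.219  0.   ] [-0.5  0.6 -4. ] [-0.53 -0.09  1.73  0.    1.51 -0.53]
[343.81124792 121.92528442]
```

View pics/w2.png

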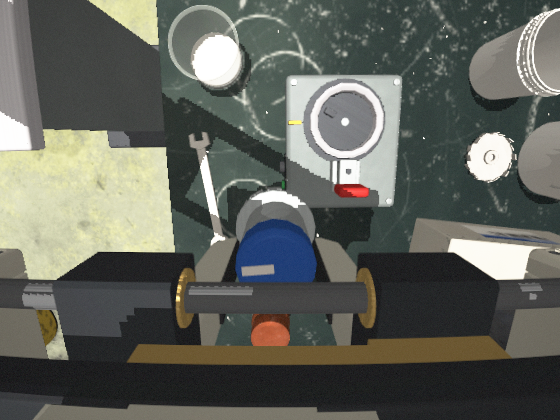

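The nest ring is at about (344,119), and a dark key shows up-left of its centre at about (328,113). I'll fit the ring and zoom in.

Run:
```python
from h import *
s=np.load("s2.npy",allow_pickle=True).item();im=cv2.imread("pics/w2.png")
# rectify deck area at nest floor plane z=.037 : 10px/mm grid
c=np.array([.545,-.132]);N=600;sc=.000145
u,v=np.meshgrid(np.arange(N),np.arange(N))
def rect(z):
    X=np.c_[(c[0]+(u.ravel()-N/2)*sc),(c[1]-(v.ravel()-N/2)*sc),np.full(N*N,z)]
    p=proj("wrist",X,s).astype(np.float32).reshape(N,N,2)
    return cv2.remap(im,p[...,0],p[...,1],cv2.INTER_CUBIC)
cv2.imwrite("pics/r2.png",rect(.040))
# ring outer edge fit: bright ring
g=cv2.cvtColor(rect(.052),cv2.COLOR_BGR2GRAY)
cs=cv2.HoughCircles(cv2.GaussianBlur(g,(9,9),2),cv2.HOUGH_GRADIENT,1.5,50,param1=80,param2=30,minRadius=190,maxRadius=290)
if cs is not None:
    for x,y,r in cs[0][:4]:print("world",c[0]+(x-N/2)*sc,c[1]-(y-N/2)*sc,"r mm",r*sc*1000)
```

```text
world 0.544673750018701 -0.13123875002423302 r mm 38.577248
world 0.5390187502652407 -0.12667125022783876 r mm 37.8595
world 0.5390187502652407 -0.1362412499897182 r mm 38.577248
world 0.553156250230968 -0.13189125000138302 r mm 39.53425
```

View pics/r2.png

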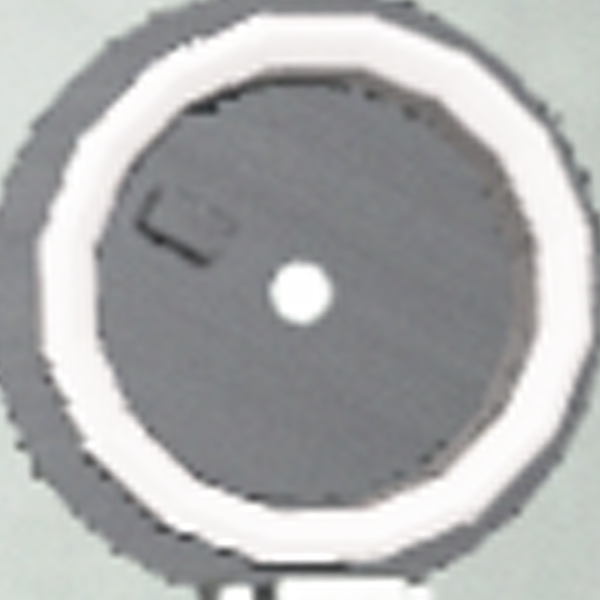

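>>> {"fn": "carry_out", "kwargs": {
  "rows": [
    [0.02, 0.018, 0, 0, 0, 5],
    [0.05, 0.044, 0, 0, 0, 12],
    [0.075, 0.067, 0, 0, 0, 20],
    [0.084, 0.076, 0, 0, 0, 28],
    [0.084, 0.076, 0.03, 0, 0, 35],
    [0.084, 0.076, 0.06, 0, 0, 35],
    [0.084, 0.076, 0.08, 0, 0, 35],
    [0.084, 0.076, 0.08, 0, 0, 35],
    [0.084, 0.076, 0.08, 0, 0, 35]
  ]
}}

```text
t: 6.5
tool_pos: [0.5464, -0.1316, 0.1119]
orientation: [2.785, 1.451, 0.002]
force: [-0.3, 0.3, -3.5]
opening: 0.0435
gripper_force: 25.0
```

Run:
```python
from h import *
s=robot.read_state();im=robot.read_camera("wrist")
print(s["t"],s["tool_pos"].round(4),Ro.from_rotvec(s["orientation"]).as_matrix().round(3).tolist(),s["force"].round(1),s["q"].round(2))
a=robot.read_camera("top")
w=cv2.resize(im[120:330,180:400],None,fx=2.5,fy=2.5)
b=cv2.resize(a[190:260,280:370],(675,525),interpolation=cv2.INTER_CUBIC)[:,:250*3]
cv2.imwrite("pics/m3.png",cv2.resize(np.hstack([cv2.resize(w,(400,382)),cv2.resize(b,(400,382))]),None,fx=1,fy=1)[...,::-1])
cv2.imwrite("pics/top3.png",a[...,::-1])
```

```text
6.5 [ 0.5464 -0.1316  0.1119] [[0.573, 0.819, 0.002], [0.819, -0.573, -0.0], [0.001, 0.002, -1.0]] [-0.3  0.3 -3.5] [-0.33  0.08  1.7   0.    1.36  0.28]
```

View pics/m3.png

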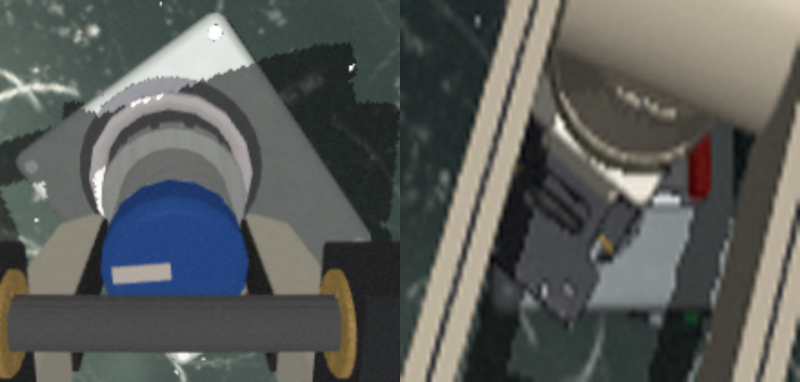

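>>> {"fn": "carry_out", "kwargs": {
  "rows": [
    [-0.001, -0.0015, 0, 0, 0, 0],
    [-0.001, -0.0015, 0.006, 0, 0, 0],
    [-0.001, -0.0015, 0.012, 0, 0, 0],
    [-0.001, -0.0015, 0.017, 0, 0, 0],
    [-0.001, -0.0015, 0.019, 0, 0, 0],
    [-0.001, -0.0015, 0.019, 0, 0, 0],
    [-0.001, -0.0015, 0.019, 0, 0, 0]
  ]
}}

```text
t: 7.48
tool_pos: [0.5441, -0.1316, 0.0918]
orientation: [2.786, 1.451, 0.0]
force: [0.4, -0.8, -3.8]
opening: 0.0433
gripper_force: 25.0
```

>>> {"fn": "carry_out", "kwargs": {
  "rows": [
    [0.0005, 0.0005, 0.001, 0, 0, 0],
    [0.0005, 0.0005, 0.002, 0, 0, 0],
    [0.0005, 0.0005, 0.003, 0, 0, 0],
    [0.0005, 0.0005, 0.004, 0, 0, 0],
    [0.0005, 0.0005, 0.004, 0, 0, 0]
  ]
}}

```text
t: 8.1
tool_pos: [0.5445, -0.1314, 0.0875]
orientation: [-2.786, -1.451, 0.0]
force: [0.3, -0.6, -3.9]
opening: 0.0437
gripper_force: 25.0
```

>>> {"fn": "carry_out", "kwargs": {
  "rows": [
    [0, 0, 0.0005, 0, 0, 0],
    [0, 0, 0.001, 0, 0, 0],
    [0, 0, 0.0015, 0, 0, 0],
    [0, 0, 0.002, 0, 0, 0],
    [0, 0, 0.002, 0, 0, 0]
  ]
}}

```text
t: 8.72
tool_pos: [0.5445, -0.1314, 0.0856]
orientation: [-2.787, -1.451, 0.0]
force: [0.1, 0.3, -3.1]
opening: 0.0432
gripper_force: 25.0
```

>>> {"fn": "carry_out", "kwargs": {
  "rows": [
    [0, 0, 0.0005, 0, 0, 0],
    [0, 0, 0.001, 0, 0, 0],
    [0, 0, 0.001, 0, 0, 0],
    [0, 0, 0.001, 0, 0, 0]
  ]
}}

```text
t: 9.22
tool_pos: [0.5446, -0.1314, 0.0846]
orientation: [-2.787, -1.451, 0.0]
force: [0.2, -0.1, -4.3]
opening: 0.0432
gripper_force: 25.0
```

>>> {"fn": "carry_out", "kwargs": {
  "rows": [
    [0, 0, 0.0005, 0, 0, 0],
    [0, 0, 0.001, 0, 0, 0],
    [0, 0, 0.001, 0, 0, 0],
    [0, 0, 0.001, 0, 0, 0]
  ]
}}

```text
t: 9.72
tool_pos: [0.5446, -0.1314, 0.0836]
orientation: [2.787, 1.451, -0.0]
force: [-0.3, 0.4, -5.3]
opening: 0.0434
gripper_force: 25.0
```

>>> {"fn": "carry_out", "kwargs": {
  "rows": [
    [0, 0, 0.0005, 0, 0, 0],
    [0, 0, 0.001, 0, 0, 0],
    [0, 0, 0.0015, 0, 0, 0],
    [0, 0, 0.0015, 0, 0, 0]
  ]
}}

```text
t: 10.22
tool_pos: [0.5445, -0.1314, 0.082]
orientation: [-2.786, -1.451, 0.0]
force: [-0.5, -0.5, -5.3]
opening: 0.0434
gripper_force: 25.0
```

>>> {"fn": "carry_out", "kwargs": {
  "rows": [
    [0, 0, 0.0005, 0, 0, 0],
    [0, 0, 0.001, 0, 0, 0],
    [0, 0, 0.0015, 0, 0, 0],
    [0, 0, 0.002, 0, 0, 0],
    [0, 0, 0.002, 0, 0, 0]
  ]
}}

```text
t: 10.85
tool_pos: [0.5445, -0.1314, 0.0801]
orientation: [-2.787, -1.451, 0.0]
force: [-0.2, 0.8, -4.2]
opening: 0.0436
gripper_force: 25.0
```

>>> {"fn": "carry_out", "kwargs": {
  "rows": [
    [0, 0, 0.0005, 0, 0, 0],
    [0, 0, 0.001, 0, 0, 0],
    [0, 0, 0.0015, 0, 0, 0],
    [0, 0, 0.0015, 0, 0, 0]
  ]
}}

```text
t: 11.35
tool_pos: [0.5446, -0.1314, 0.0787]
orientation: [2.787, 1.451, 0.0]
force: [-0.3, -0.1, -3.9]
opening: 0.0432
gripper_force: 25.0
```

>>> {"fn": "carry_out", "kwargs": {
  "rows": [
    [0, 0, 0.0003, 0, 0, 0],
    [0, 0, 0.0006, 0, 0, 0],
    [0, 0, 0.0008, 0, 0, 0],
    [0, 0, 0.0008, 0, 0, 0]
  ]
}}

```text
t: 11.85
tool_pos: [0.5447, -0.1314, 0.0786]
orientation: [2.786, 1.451, 0.0]
force: [-4.1, 2.1, 5.9]
opening: 0.0436
gripper_force: 25.0
```

>>> {"fn": "carry_out", "kwargs": {
  "rows": [
    [0, 0, -0.0003, 0, 0, 0],
    [0, 0, -0.0003, 0, 0, 0],
    [0, 0, -0.0003, 0, 0, 0],
    [0, 0, -0.0003, 0, 0, 0],
    [0, 0, -0.0003, 0, 0, 0]
  ],
  "jaw": 90
}}

```text
t: 12.48
tool_pos: [0.5446, -0.1314, 0.0781]
orientation: [2.787, 1.451, 0.0]
force: [-0.4, -0.8, 0.3]
opening: 0.0599
gripper_force: 0.0
```

>>> {"fn": "carry_out", "kwargs": {
  "rows": [
    [0, 0, -0.02, 0, 0, 0],
    [0, 0, -0.06, 0, 0, 0],
    [-0.02, 0, -0.1, 0, 0, 0],
    [-0.06, 0.02, -0.11, 0, 0, 0],
    [-0.08, 0.04, -0.11, 0, 0, -9],
    [-0.08, 0.055, -0.11, 0, 0, -18],
    [-0.08, 0.055, -0.11, 0, 0, -27],
    [-0.08, 0.055, -0.11, 0, 0, -35],
    [-0.08, 0.055, -0.11, 0, 0, -35],
    [-0.08, 0.055, -0.11, 0, 0, -35]
  ]
}}

```text
t: 13.72
tool_pos: [0.544, -0.2286, 0.1891]
orientation: [2.224, 2.217, 0.0]
force: [-0.4, 0.2, 0.4]
opening: 0.0599
gripper_force: 0.0
```

Run:
```python
from h import *
s=robot.read_state();im=robot.read_camera("wrist")
print(s["t"],s["tool_pos"].round(4),Ro.from_rotvec(s["orientation"]).as_matrix().round(3).tolist(),s["force"].round(1),s["opening"])
np.save("s4.npy",s,allow_pickle=True)
cv2.imwrite("pics/w4.png",im[...,::-1])
print("tab",[(x["conf"],x["pixel"]) for x in robot.outline_of("wrist","bolt_tab")[:2]])
for x,y,z in((.545,-.131,.121),(.545,-.131,.054+.0),(.545,-.201,.091)):print(proj("wrist",[[x,y,z]],s))
```

```text
13.725 [ 0.544  -0.2286  0.1891] [[0.003, 1.0, 0.001], [1.0, -0.003, -0.0], [-0.0, 0.001, -1.0]] [-0.4  0.2  0.4] 0.05993454728858983
tab [(0.74, [279.3, 170.1])]
[[275.59632384  98.55934611]]
[[275.46852116 106.7252997 ]]
[[275.77895966 179.04588974]]
```

View pics/w4.png

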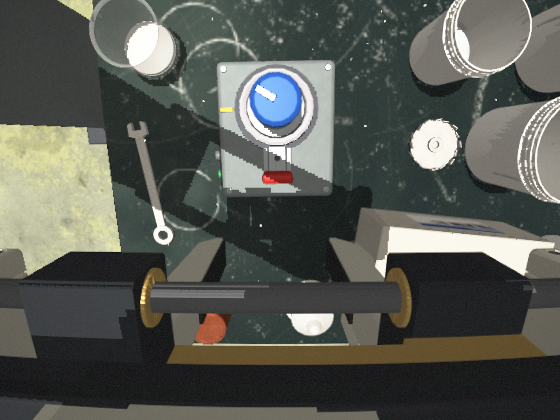

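>>> {"fn": "carry_out", "kwargs": {
  "rows": [
    [-0.003, 0.002, 0, 0, 0, -10],
    [-0.006, 0.002, 0, 0, 0, -20],
    [-0.01, 0.002, 0, 0, 0, -30],
    [-0.01, 0.002, 0, 0, 0, -40],
    [-0.01, 0.002, 0, 0, 0, -50],
    [-0.01, 0.002, 0, 0, 0, -60],
    [-0.01, 0.002, 0, 0, 0, -70],
    [-0.01, 0.002, 0, 0, 0, -80],
    [-0.01, 0.002, 0, 0, 0, -90],
    [-0.01, 0.002, 0, 0, 0, -90],
    [-0.01, 0.002, 0, 0, 0, -90]
  ],
  "jaw": 255
}}

```text
t: 15.2
tool_pos: [0.5457, -0.2385, 0.1882]
orientation: [-0.007, -3.142, -0.0]
force: [-0.1, 0.2, 0.4]
opening: 0.0005
gripper_force: 0.0
```

>>> {"fn": "carry_out", "kwargs": {
  "rows": [
    [0, 0, 0.03, 0, 0, 0],
    [0, 0, 0.06, 0, 0, 0],
    [0, 0, 0.09, 0, 0, 0],
    [0, 0, 0.11, 0, 0, 0],
    [0, 0, 0.117, 0, 0, 0],
    [0, 0, 0.117, 0, 0, 0],
    [0, 0, 0.117, 0, 0, 0]
  ]
}}

```text
t: 16.08
tool_pos: [0.5467, -0.239, 0.0726]
orientation: [0.0, 3.14, -0.002]
force: [0.6, 0.8, -0.4]
opening: 0.0007
gripper_force: 0.0
```

>>> {"fn": "carry_out", "kwargs": {
  "rows": [
    [0, 0.003, 0, 0, 0, 0],
    [0, 0.006, 0, 0, 0, 0],
    [0, 0.009, 0, 0, 0, 0],
    [0, 0.012, 0, 0, 0, 0],
    [0, 0.015, 0, 0, 0, 0],
    [0, 0.018, 0, 0, 0, 0],
    [0, 0.021, 0, 0, 0, 0],
    [0, 0.024, 0, 0, 0, 0],
    [0, 0.024, 0, 0, 0, 0]
  ]
}}

```text
t: 17.2
tool_pos: [0.5458, -0.2143, 0.0711]
orientation: [0.0, -3.142, -0.0]
force: [0.5, 0.2, 0.0]
opening: 0.0004
gripper_force: 0.0
```

>>> {"fn": "carry_out", "kwargs": {
  "rows": [
    [0, 0.002, 0, 0, 0, 0],
    [0, 0.004, 0, 0, 0, 0],
    [0, 0.006, 0, 0, 0, 0],
    [0, 0.008, 0, 0, 0, 0],
    [0, 0.008, 0, 0, 0, 0]
  ]
}}

```text
t: 17.82
tool_pos: [0.5458, -0.2063, 0.0711]
orientation: [0.0, -3.142, -0.0]
force: [0.3, 0.6, -0.7]
opening: 0.0006
gripper_force: 0.0
```

>>> {"fn": "carry_out", "kwargs": {
  "rows": [
    [0, 0.001, 0, 0, 0, 0],
    [0, 0.002, 0, 0, 0, 0],
    [0, 0.003, 0, 0, 0, 0],
    [0, 0.004, 0, 0, 0, 0]
  ]
}}

```text
t: 18.32
tool_pos: [0.5457, -0.2024, 0.0711]
orientation: [0.0, -3.142, -0.0]
force: [0.2, -0.4, -0.7]
opening: 0.0005
gripper_force: 0.0
```

Run:
```python
from h import *
s=robot.read_state();im=robot.read_camera("wrist");print(s["force"].round(1),s["tool_pos"])
cv2.imwrite("pics/w5.png",im[...,::-1])
```

```text
[ 0.2 -0.4 -0.7] [ 0.54572783 -0.20241992  0.07110713]
```

View pics/w5.png

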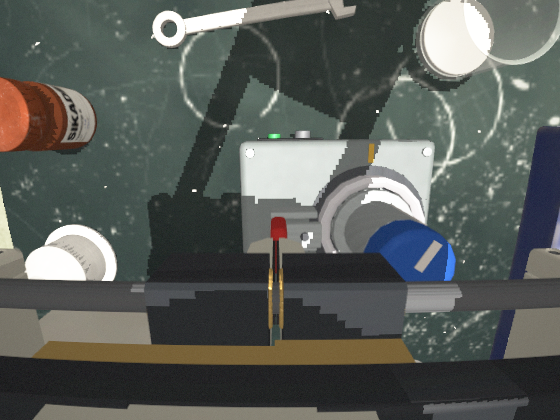

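Run:
```python
from h import *
s=robot.read_state();im=cv2.imread("pics/w5.png")[...,::-1].copy()
h=cv2.cvtColor(im,cv2.COLOR_RGB2HSV)
r=cv2.inRange(h,(0,150,60),(8,255,255))|cv2.inRange(h,(172,150,60),(180,255,255));r[:,:200]=0
ys,xs=np.nonzero(r);print(xs.min(),xs.max(),ys.min(),ys.max())
for row in range(ys.min(),ys.max()+1,3):
    k=xs[ys==row];print(row,k.min(),k.max(),end="; ")
print(ray("wrist",[[271,225],[286,225],[271,235],[286,235]],.091,s),proj("wrist",[[.53,-.2024,.091],[.53,-.2024,.071]],s))
```

```text
271 286 217 272
217 275 281; 220 272 284; 223 271 285; 226 271 285; 229 271 285; 232 271 286; 235 271 286; 238 273 278; 241 275 276; 244 275 276; 247 275 276; 250 275 276; 253 275 276; 256 275 276; 259 275 276; 262 275 276; 265 275 276; 268 275 276; 271 275 275; [[ 0.52934328 -0.20483701  0.091     ]
 [ 0.52934585 -0.19607411  0.091     ]
 [ 0.53549252 -0.20486243  0.091     ]
 [ 0.53549532 -0.19602186  0.091     ]] [[275.17236842 226.07578007]
 [275.21568839 217.10701127]]
```

Run:
```python
import cv2
a=cv2.imread("pics/w5.png")[195:295,220:340];cv2.imwrite("pics/w5z.png",cv2.resize(a,None,fx=5.5,fy=5.5,interpolation=cv2.INTER_NEAREST))
```

```text
(no output)
```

View pics/w5z.png

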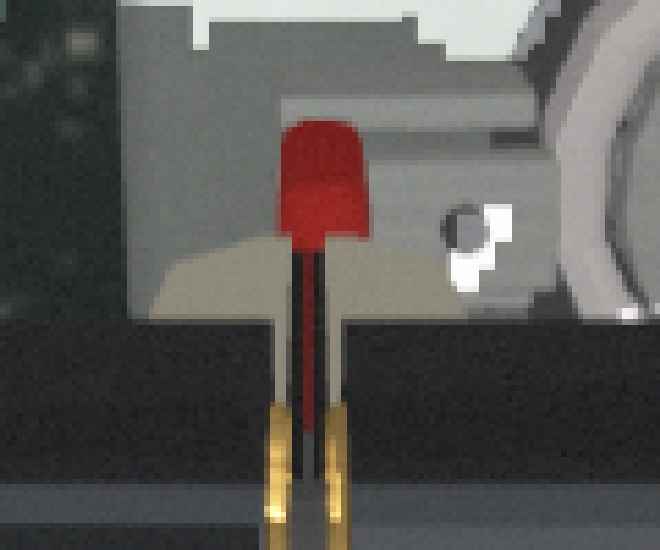

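>>> {"fn": "carry_out", "kwargs": {
  "rows": [
    [0, 0, -0.01, 0, 0, 0],
    [0, 0, -0.025, 0, 0, 0],
    [0, 0, -0.04, 0, 0, 0],
    [0, 0, -0.04, 0, 0, 0]
  ]
}}

```text
t: 18.88
tool_pos: [0.5473, -0.2032, 0.1139]
orientation: [-0.0, 3.138, -0.003]
force: [0.7, 0.0, 0.4]
opening: 0.0003
gripper_force: 0.0
```

>>> {"fn": "carry_out", "kwargs": {
  "rows": [
    [0, 0.002, 0, 0, 0, 0],
    [0, 0.002, 0, 0, 0, 0],
    [0, 0.002, 0, 0, 0, 0],
    [0, 0.002, 0.01, 0, 0, 0],
    [0, 0.002, 0.02, 0, 0, 0],
    [0, 0.002, 0.03, 0, 0, 0],
    [0, 0.002, 0.037, 0, 0, 0],
    [0, 0.002, 0.037, 0, 0, 0]
  ],
  "jaw": 173
}}

```text
t: 19.88
tool_pos: [0.5452, -0.2002, 0.0731]
orientation: [0.0, -3.14, -0.001]
force: [0.9, 0.4, -0.8]
opening: 0.0297
gripper_force: 0.0
```

>>> {"fn": "carry_out", "kwargs": {
  "rows": [
    [0, 0, 0, 0, 0, 0],
    [0, 0, 0, 0, 0, 0],
    [0, 0, 0, 0, 0, 0],
    [0, 0, 0, 0, 0, 0],
    [0, 0, 0, 0, 0, 0]
  ],
  "jaw": 255,
  "force": 10
}}

```text
t: 20.5
tool_pos: [0.5458, -0.2005, 0.0742]
orientation: [-0.0, 3.142, -0.0]
force: [0.2, -0.9, -0.4]
opening: 0.0004
gripper_force: 0.0
```

Run:
```python
from h import *
from scipy.optimize import differential_evolution as DE
s2=np.load("s2.npy",allow_pickle=True).item();s4=np.load("s4.npy",allow_pickle=True).item()
def red(p):
    h=cv2.cvtColor(cv2.imread(p),cv2.COLOR_BGR2HSV);r=cv2.inRange(h,(0,140,50),(8,255,255))|cv2.inRange(h,(172,140,50),(180,255,255))
    n,l,st,c=cv2.connectedComponentsWithStats(r);return l,st,c
V=[]
for p,s,cc,nm in(("pics/w2.png",s2,(351,190),"wrist"),("pics/w4.png",s4,(278,178),"wrist"),("pics/top0.png",None,(347,220),"top")):
    l,st,c=red(p);i=1+np.argmin(np.hypot(*(c[1:]-cc).T)+ (st[1:,4]<15)*1e3);print(p,st[i],c[i].round(1));V.append((nm,s,(l==i).astype(np.uint8)))
def one(nm,s,m,P):
    X=np.array([[P[0]+a,P[1]+b,z] for a in(-.015,.015) for b in(-.005,.005) for z in(P[2],P[2]-.03)])
    q=np.zeros((1680,2240),np.uint8);cv2.fillConvexPoly(q,cv2.convexHull((proj(nm,X,s)*4+1.5).astype(np.int32)),1)
    M=np.kron(m,np.ones((4,4),np.uint8));return 1-(q&M).sum()/max((q|M).sum(),1)
for sub in(V[:2],V):
    r=DE(lambda P:sum(one(*v,P) for v in sub),[(.53,.56),(-.22,-.17),(.05,.11)],popsize=6,maxiter=12,seed=1,tol=1e-3,polish=False);print(r.x.round(4),r.fun,[round(float(one(*v,r.x)),2) for v in V])
```

```text
pics/w2.png [334 184  35  13 397] [351.1 190.2]
pics/w4.png [263 171  30  12 343] [277.4 176.6]
pics/top0.png [345 215   5  11  53] [347. 220.]
[ 0.547  -0.2024  0.0799] 0.35851555281798575 [0.19, 0.17, 0.35]
[ 0.5475 -0.2035  0.0793] 0.6412450811537046 [0.18, 0.22, 0.24]
```

>>> {"fn": "carry_out", "kwargs": {
  "rows": [
    [0, 0, -0.02, 0, 0, 0],
    [0, 0, -0.035, 0, 0, 0],
    [0, -0.02, -0.035, 0, 0, 0],
    [0, -0.045, -0.03, 0, 0, 0],
    [0, -0.045, -0.01, 0, 0, 0],
    [0, -0.045, 0.01, 0, 0, 0],
    [0, -0.045, 0.02, 0, 0, 0],
    [0, -0.045, 0.02, 0, 0, 0]
  ]
}}

```text
t: 21.5
tool_pos: [0.5446, -0.2444, 0.0522]
orientation: [0.001, -3.139, -0.003]
force: [0.1, -0.4, 0.6]
opening: 0.0002
gripper_force: 0.0
```

>>> {"fn": "carry_out", "kwargs": {
  "rows": [
    [0, 0.004, 0, 0, 0, 0],
    [0, 0.008, 0, 0, 0, 0],
    [0, 0.012, 0, 0, 0, 0],
    [0, 0.016, 0, 0, 0, 0],
    [0, 0.02, 0, 0, 0, 0],
    [0, 0.024, 0, 0, 0, 0],
    [0, 0.028, 0, 0, 0, 0]
  ]
}}

```text
t: 22.38
tool_pos: [0.5457, -0.2176, 0.0542]
orientation: [0.0, -3.142, 0.001]
force: [-0.9, -2.5, -1.6]
opening: 0.0008
gripper_force: 1.1
```

>>> {"fn": "carry_out", "kwargs": {
  "rows": [
    [0, 0.002, 0, 0, 0, 0],
    [0, 0.004, 0, 0, 0, 0],
    [0, 0.006, 0, 0, 0, 0],
    [0, 0.008, 0, 0, 0, 0],
    [0, 0.01, 0, 0, 0, 0]
  ]
}}

```text
t: 23.0
tool_pos: [0.5457, -0.2074, 0.0541]
orientation: [-0.0, -3.141, -0.0]
force: [-1.9, -2.4, 0.3]
opening: 0.0008
gripper_force: 1.1
```

>>> {"fn": "carry_out", "kwargs": {
  "rows": [
    [0, 0.0015, 0, 0, 0, 0],
    [0, 0.003, 0, 0, 0, 0],
    [0, 0.0045, 0, 0, 0, 0],
    [0, 0.005, 0, 0, 0, 0]
  ]
}}

```text
t: 23.5
tool_pos: [0.5456, -0.2051, 0.0543]
orientation: [0.001, 3.141, -0.007]
force: [-1.9, -14.5, -2.9]
opening: 0.0005
gripper_force: 7.0
```

>>> {"fn": "carry_out", "kwargs": {
  "rows": [
    [0, -0.01, 0, 0, 0, 0],
    [0, -0.025, 0, 0, 0, 0],
    [0, -0.035, -0.02, 0, 0, 0],
    [0, -0.035, -0.06, 0, 0, 0],
    [0, -0.03, -0.1, 0, 0, 9],
    [0, -0.025, -0.135, 0, 0, 18],
    [0, -0.025, -0.135, 0, 0, 28],
    [0, -0.025, -0.135, 0, 0, 38],
    [0, -0.025, -0.135, 0, 0, 48],
    [0, -0.025, -0.135, 0, 0, 58],
    [0, -0.025, -0.135, 0, 0, 58],
    [0, -0.025, -0.135, 0, 0, 58]
  ]
}}

```text
t: 25.0
tool_pos: [0.546, -0.2278, 0.19]
orientation: [1.517, 2.75, 0.0]
force: [-0.1, -0.3, -0.3]
opening: 0.0007
gripper_force: 0.0
```

Run:
```python
from h import *
s=robot.read_state();im=robot.read_camera("wrist");print(s["t"],s["tool_pos"].round(4),s["force"].round(1))
cv2.imwrite("pics/w6.png",im[...,::-1]);np.save("s6.npy",s,allow_pickle=True)
h=cv2.cvtColor(im,cv2.COLOR_RGB2HSV);r=cv2.inRange(h,(0,140,50),(8,255,255))|cv2.inRange(h,(172,140,50),(180,255,255))
n,l,st,c=cv2.connectedComponentsWithStats(r)
for i in range(1,n):
    if st[i,4]>60:print(st[i],c[i].round(1),ray("wrist",[c[i]],.08,s).round(4))
s4=np.load("s4.npy",allow_pickle=True).item();print("before",ray("wrist",[[277.4,176.6]],.08,s4))
cv2.imwrite("pics/w6z.png",cv2.resize(im[20:300,120:480],None,fx=2,fy=2)[...,::-1])
```

```text
25.0 [ 0.546  -0.2278  0.19  ] [-0.1 -0.3 -0.3]
[284 158  29  23 310] [297.8 168.9] [[ 0.5462 -0.1854  0.08  ]]
[122 254  37  27 650] [138.7 268.4] [[ 0.4579 -0.3687  0.08  ]]
before [[ 0.54657379 -0.20037066  0.08      ]]
```

View pics/w6z.png

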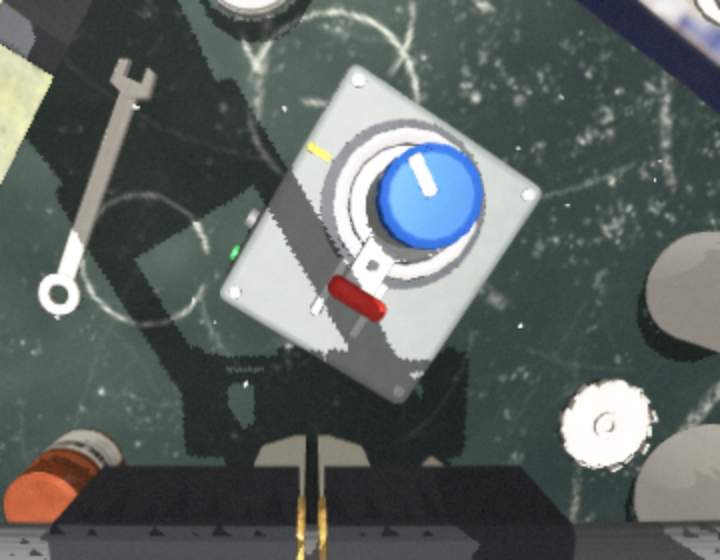

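The tab moved from y = -0.2004 to -0.1854, which is 15 mm, so the bolt is shut over the flange. The jar stands upright in the nest and the tool is clear, so I'm handing in.

```bash
python3 -c "
from plant import robot
print(robot.close_job())"
```

```text
the job is handed in; nothing more can be done
None
```

The job is handed in: the jar stands home over the key, and the bolt is shut, with about 15 mm of its 15.5 mm travel measured in the wrist picture; the judge's verdict was not shown.

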